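# Close a bayonet filter holder and hold the cap home

### The job

Close the filter holder on the bench: pick up the wider of the two knurled metal caps, set it upright over the post of the filter holder, turn it until the keyways hidden inside it drop over the three pins, and push it fully home onto the flange against the spring. Finish while still holding the cap pushed home; do not let go. Leave everything else on the bench where it is.

Things in the scene. Friction and masses are not known exactly. Their poses are not given: they have to be found in the camera images.
- cap_centre (a point): Centre (on the axis, half-way up, 22 mm above the lower rim) of the wide aluminium cap to be fitted; z up. It stands open side down: a knurled round collar 52 mm across (ribs add under 1 mm), 44 mm high, with a roof 8 mm thick and a nipple 12 mm across and 11 mm high in the middle of the roof. Mass 0.11 to 0.22 kg.
- cap: The same cap; origin at the centre of its lower rim. Its bore is 31 mm wide, 36 mm deep, with three keyways along its whole depth, 120 degrees apart, about 9 mm wide, 5 mm deep. Nothing outside shows where they are, and their direction in the cap's frame is not told: find them by turning on the pins, either way, at most 120 degrees.
- holder_flange (a point): Centre of the steel filter holder's round flange (72 mm across, 40 mm above the bench), where the cap's rim must finally sit; z up. The holder is fixed: a grey foot 110 mm square, 12 mm high, and a round barrel. A post 29 mm thick rises 32 mm above the flange (top 3 mm chamfered).
- holder_pins (a point): On the post's axis, level with the top of its three pins, 14 mm above the flange. The pins are 5 mm thick, 120 degrees apart (one along +x of this frame), reaching 19 mm from the axis. The cap rests with its rim at this height while its keyways miss the pins; within about 5 degrees either way they catch and the cap can go down to the flange.
- button (a joint): Travel (m) of the sprung button, 12 mm thick, on top of the post; 0 = up, its top 41 mm above the flange. The cap's roof meets it when the rim is 5 mm above the flange and has pressed it 0.005 when home; the spring pushes back with 4 N at first, 8 N when home, so the cap rises again if let go.
- small_cap: Bystander: narrower knurled aluminium cap, 34 mm across, 32 mm high plus a nipple 8 mm high; origin at the centre of its underside.
- dish: Bystander: lidded flat round clear dish, 64 mm across, 15 mm high; origin at the centre of its underside.
- vial: Bystander: small round vial, 26 mm across, 46 mm high; origin at the centre of its underside.
- amber_bottle: Bystander: amber bottle with a red cap, 60 mm across, 105 mm high; origin at the centre of its underside.
- white_bottle: Bystander: white plastic bottle, 48 mm across, 85 mm high; origin at the centre of its underside.
- tip_rack: Bystander: orange pipette-tip rack, 85 x 125 x 52 mm; origin at the centre of its underside.
- tweezers: Bystander: steel tweezers 130 mm long and 12 mm wide lying on the bench along their own x.
There are look-alikes about, which are no part of the job. What is shaped like the cap but pink is not meant.

How it is judged:
On the way, in this order (a step that is already met when the one before it is completed fails the run):
1. the cap is lifted clear of the bench (height (world z) of cap_centre above 0.075 m and horizontal distance between cap_centre and holder_flange above 0.05 m), for 0.1 s.
2. the cap is upright over the post, its rim below the top of the post (z of cap_centre in the frame of holder_flange below 0.051 m and horizontal distance between cap_centre and holder_flange below 0.004 m and angle between cap_centre's own z axis and vertical below 0.15 rad), for 0.05 s.
At the end, for the whole second after the job is handed in: The cap is down over the post and pins, its rim within 2.5 mm of the flange, within 3 mm of the post's axis and upright within 0.08 rad, at rest, the sprung button pressed more than 3 mm, and the fingers are still on the cap with more than 2 N, through the last second (z of cap_centre in the frame of holder_flange below 0.0245 m and horizontal distance between cap_centre and holder_flange below 0.003 m and angle between cap_centre's own z axis and vertical below 0.08 rad and value of joint button above 0.003 m and contact force between the fingers and cap above 2 N and linear speed of cap below 0.02 m/s); the arm keeps its last pose, push and grip.
It fails at once if a bystander is moved more than 30 mm (distance of any of small_cap, dish, vial, amber_bottle, white_bottle, tip_rack, tweezers from where it was at the start of the episode above 0.03 m).
It fails at once if the wide cap is tipped over (angle between cap_centre's own z axis and vertical above 0.7 rad).
It also fails if it takes over 64 s, if anything falls off the work surface, if the arm or the gripper's body presses on something with over 40 N, if the wrist force passes 120 N, or if a joint passes its speed limit or range.

### The arm

A 6-joint arm with a two-finger parallel gripper is mounted at the origin on the work surface. World frame = base frame: x ahead of the robot, y to its left, z up, the work surface at z = 0. Lengths are in m, angles in rad, forces in N, time in s.
With the tool pointing down it reaches from about 0.35 to 0.775 m from the base axis. Payload 7.3 kg.
Tool frame: the origin (TCP) lies midway between the tips of the shut fingers; the grasp point (between the pads) lies robot.grasp_offset behind it (robot.grasp_offset is the distance from the TCP to the grasp point, in m); z points along the fingers, x is the direction in which the jaws open and shut, and the axes are right-handed (so a half turn about z gives the same grasp; the last joint's range is limited). The gripper opens to 92 mm and grips with 3 to 60 N. Pads are 19 mm wide; open, the fingers measure 130 mm over their backs; the gripper's body (75 mm by 190 mm) begins 47 mm behind the grasp point.
Start: joints at [1.091, 0.342, 1.524, -0, 1.275, -0.146], TCP at [0.172, 0.496, 0.227] pointing down, gripper open.
Joint ranges: [-2.53, 2.53], [-0.77, 2.02], [0.04, 2.7], [-1, 4.14], [0.28, 2.66], [-3.11, 3.11]. Speed limits (rad/s): [2.57, 2.57, 3.14, 3.14, 3.14, 3.14].

### API

Orientations are given as [roll, pitch, yaw] about the fixed x, y, z axes, in that order (R = Rz(yaw) Ry(pitch) Rx(roll)).
In Python, from cell import robot gives the robot as it stands. The module is installed in compiled form; this text tells all that it offers.
- The arm moves only by the tool move_arm, never from a script. Its argument "increments" is a list of rows, each a list of 7 numbers: the finger opening in mm, from 0 to 91.8, then the shift along the tool's x, y, z in mm, then the turn, a rotation vector about the tool's x, y, z in rad. A call has 1 to 12 rows; each row shifts and turns the pose as measured when the row begins, along the tool's axes as they then stand; what a row does not reach is not made up. A row lasts 1/8 s, in which the tool goes at most 62.5 mm and 10.7 degrees, less where a joint would pass 70% of its speed; a pose out of reach is approached as far as the arm can. A call is refused whole if a number of a shift passes 62.5 or a number of a turn 0.188, either way. A call with a gripper value outside its range is refused whole. The fingers move at their own pace and stop on an object; "newtons" is the grip in N (left out, the last holds). Time passes only in rows, so rows that do not move let the fingers close. It gives the time, the measured TCP pose, the force and the opening at its end, in the units of the state.
- robot.observe(): the state, without advancing time (a new reading comes with each control period).
- robot.read_camera(name): name is "side" or "top" or "wrist"; returns a dict with "img" (400x640x3 uint8, red, green, blue), "fx", "fy", "cx", "cy" (pixels), "k1" (the pictures are not rectified: a ray, as slopes to the right and down, at radius r is drawn at 1 + k1 r^2 times it, then the intrinsics apply), "T" (4x4, takes a point from camera to world coordinates). Camera axes: x right, y down, z forward; pixel columns grow to the right and rows downward; lengths in m; the calibration is good to about 2 mm. A picture is of the moment at which its call begins. There is no depth.
- robot.hand_in(): hands the job in, once; it reports no verdict.
Trained networks look in the newest picture that a camera, given by its name, has taken for a name from the list of things; names that differ only in an ending like _2 or _b are one class to them, and where a whole thing is asked for, a point or a joint stands for the part that bears it (a point fixed in the world has none). Each returns a list of dicts, best first, with "conf" (0 to 1); they miss things now and then, are a little off and sometimes report something else, mostly with a low value. They report only what shows in the picture. A call takes as long as a camera call. They do not tell look-alikes from the thing itself.
- robot.look_for(thing, camera): "rect" ([left, top, width, height] in pixels, round what is visible of it).
The state is a dict: "time": time; "qpos": joint angles; "qvel": joint speeds; "joint_efforts": joint torques, N m; "tool_pos": TCP position; "tool_rot": TCP orientation; "contact_force": force on the tool from outside, world axes, zero at the start; "torque": the same for the moment, N m; "opening": finger opening in m.
Only numpy, scipy, OpenCV 4.12 (cv2) and the standard library are available. Lean on these libraries where they do the work, as an engineer would, in place of code of your own. Each camera call takes 0.05 s, during which the arm holds its last target.

## Working session

There is one attempt and no reset: what is moved stays moved. The work goes in short steps, Python scripts to look and compute and a tool call to move; the robot and the scene stay as the last step left them, time stands still between calls to the robot, and variables do not carry over. Pictures are saved under pics/ and viewed, and the job is handed in when it is done.

Besides the shell and the picture viewer there is one more tool, called after "Emit:" by a JSON object that holds its "name" and its "arguments", one argument or row to a line. move_arm: Moves the arm, as the interface text tells. Its arguments: {"type":"object","properties":{"increments":{"type":"array"},"newtons":{"type":"number"}},"required":["increments"]}

```bash
mkdir -p pics; cat > h.py <<'E'
import numpy as np, cv2
from cell import robot
def save(im,fn): cv2.imwrite('pics/'+fn,cv2.cvtColor(im,cv2.COLOR_RGB2BGR))
def ray(c,u,v):
    xd=np.array([(u-c['cx'])/c['fx'],(v-c['cy'])/c['fy']]); x=xd.copy()
    for _ in range(20): x=xd/(1+c['k1']*(x@x))
    T=np.array(c['T']); return T[:3,3],T[:3,:3]@np.array([x[0],x[1],1])
def atz(c,u,v,z):
    o,d=ray(c,u,v); return o+d*(z-o[2])/d[2]
def proj(c,p):
    T=np.array(c['T']); q=T[:3,:3].T@(np.array(p)-T[:3,3]); x=q[:2]/q[2]; x=x*(1+c['k1']*(x@x))
    return np.array([c['fx']*x[0]+c['cx'],c['fy']*x[1]+c['cy']])
E
python3 - <<'E'
from h import *
import pickle
s=robot.observe(); print({k:np.round(v,3) for k,v in s.items()}); print(robot.grasp_offset)
for n in ['side','top','wrist']:
    c=robot.read_camera(n); save(c['img'],n+'0.png'); pickle.dump(c,open(n+'0.pkl','wb'))
    print(n,c['fx'],c['cx'],c['cy'],c['k1'],np.round(c['T'],3).tolist())
    for t in ['cap','holder_flange','small_cap','button']:
        try: print(t,[(np.round(d['rect']).tolist(),round(d['conf'],2)) for d in robot.look_for(t,n)][:4])
        except Exception as e: print(t,e)
E
```

```text
{'time': np.float64(0.0), 'qpos': array([ 1.091,  0.343,  1.525, -0.   ,  1.275, -0.146]), 'qvel': array([-0.001,  0.   , -0.002,  0.001,  0.   ,  0.001]), 'joint_efforts': array([ 2.0000e-03, -4.3126e+01, -2.4422e+01,  7.2000e-02,  5.6000e-02,
       -0.0000e+00]), 'tool_pos': array([0.172, 0.496, 0.226]), 'tool_rot': array([-3.141e+00,  2.000e-03,  1.237e+00]), 'contact_force': array([ 0.527, -0.41 , -0.099]), 'torque': array([0.038, 0.028, 0.037]), 'opening': np.float64(0.092)}
0.0188
side 384.65400365990746 320.1462264417721 203.27725958451234 -0.04982210741015645 [[-0.678, -0.563, 0.473, 0.159], [-0.736, 0.518, -0.437, 0.399], [0.001, -0.644, -0.765, 0.78], [0.0, 0.0, 0.0, 1.0]]
cap [([357.0, 206.0, 22.0, 24.0], 0.94), ([326.0, 221.0, 23.0, 30.0], 0.71)]
holder_flange [([369.0, 169.0, 51.0, 40.0], 0.83), ([402.0, 228.0, 16.0, 18.0], 0.69)]
small_cap [([263.0, 267.0, 15.0, 19.0], 0.68), ([375.0, 115.0, 20.0, 41.0], 0.34)]
button [([323.0, 224.0, 25.0, 26.0], 0.31)]
top 374.6686051798568 327.59972367341976 201.89471152288363 0.02614306795699782 [[0.044, -0.979, 0.198, 0.374], [-0.999, -0.042, 0.015, -0.03], [-0.006, -0.199, -0.98, 1.045], [0.0, 0.0, 0.0, 1.0]]
cap [([310.0, 208.0, 17.0, 23.0], 0.87), ([344.0, 218.0, 18.0, 16.0], 0.84), ([282.0, 258.0, 22.0, 24.0], 0.67)]
holder_flange [([378.0, 195.0, 51.0, 49.0], 0.66)]
small_cap [([247.0, 207.0, 17.0, 9.0], 0.59)]
button []
wrist 281.3348049166635 316.5313016252534 199.23847628984885 -0.011150314849357934 [[0.328, 0.904, 0.276, 0.097], [0.945, -0.313, -0.095, 0.522], [0.0, 0.292, -0.956, 0.384], [0.0, 0.0, 0.0, 1.0]]
cap []
holder_flange []
small_cap []
button []
```

View pics/top0.png

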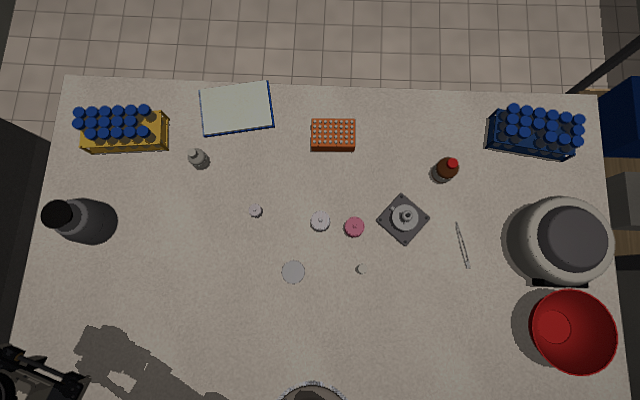

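View pics/side0.png

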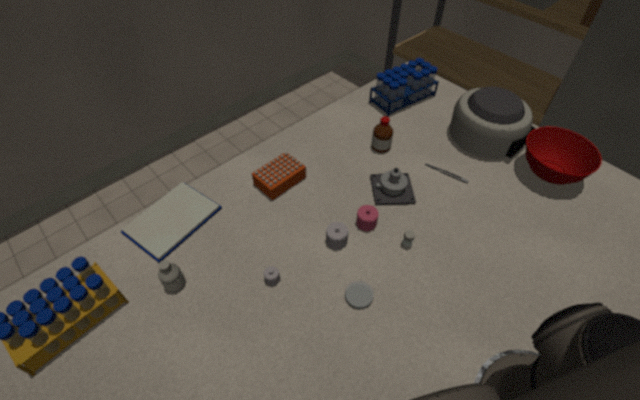

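```bash
python3 - <<'E'
import cv2
a=cv2.imread('pics/top0.png')[160:310,220:450]; cv2.imwrite('pics/top0z.png',cv2.resize(a,None,fx=3.4,fy=3.4,interpolation=cv2.INTER_CUBIC))
a=cv2.imread('pics/side0.png')[150:310,240:450]; cv2.imwrite('pics/side0z.png',cv2.resize(a,None,fx=3.6,fy=3.6,interpolation=cv2.INTER_CUBIC))
E
```

```text
(no output)
```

View pics/top0z.png

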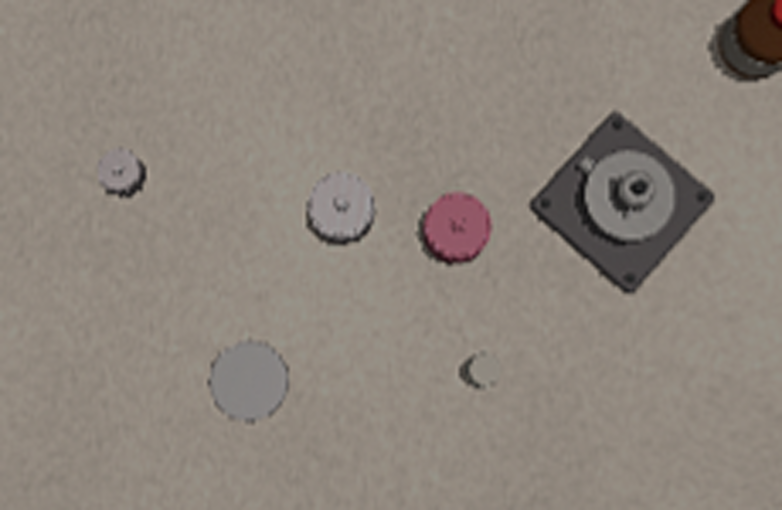

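View pics/side0z.png

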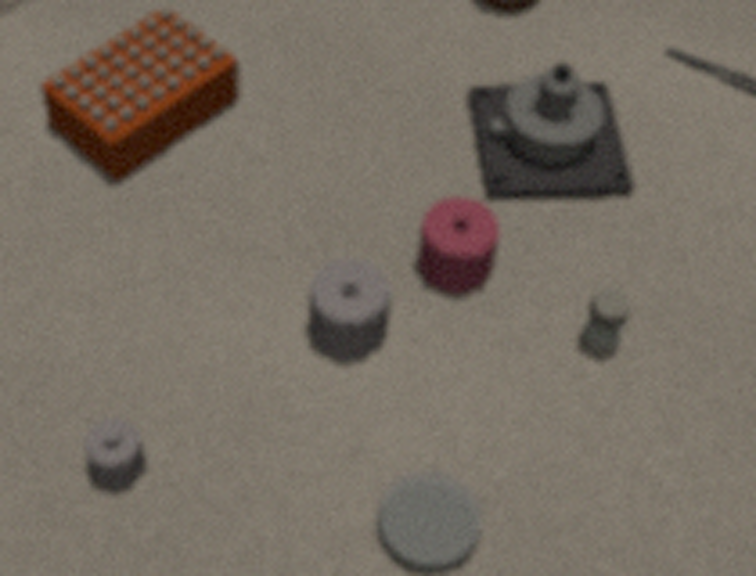

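The top view shows the candidates: the wide aluminium cap at (320,220), the pink look-alike at (354,227) and the small cap at (255,211). The uncoloured wide one at (320,220) is the one to fit, as it is about 20 px across against 14 px for the small cap. The enlarged crop confirms it. The holder is at (404,217).

```bash
python3 - <<'E'
from h import *
import pickle
T=pickle.load(open('top0.pkl','rb')); S=pickle.load(open('side0.pkl','rb'))
for n,zt,zs,z in [('cap roof',(341,203),(349,288),.044),('flange',(628,194),(554,110),.04),('pink',(458,227),(460,225),.044),('small',(120,170),(113,440),.032),('vial',(485,370),(609,308),.046),('dish',(250,380),(429,518),.015)]:
    a=atz(T,220+zt[0]/3.4,160+zt[1]/3.4,z); b=atz(S,240+zs[0]/3.6,150+zs[1]/3.6,z)
    print(n,a.round(4),b.round(4))
E
```

```text
cap roof [0.5272 0.0023 0.044 ] [0.527  0.0046 0.044 ]
flange [ 0.5449 -0.2257  0.04  ] [ 0.5426 -0.2219  0.04  ]
pink [ 0.512 -0.091  0.044] [ 0.5137 -0.0882  0.044 ]
small [0.5483 0.1825 0.032 ] [0.5483 0.1857 0.032 ]
vial [ 0.4017 -0.1149  0.046 ] [ 0.3999 -0.1073  0.046 ]
dish [0.3865 0.0687 0.015 ] [0.3854 0.0735 0.015 ]
```

Emit:
{"name": "move_arm", "arguments": {
  "increments": [
    [91.8,0,0,0,0,0,0.177],
    [91.8,0,0,0,0,0,0.177],
    [91.8,0,0,0,0,0,0.177],
    [91.8,0,0,0,0,0,0.177],
    [91.8,0,0,0,0,0,0.177],
    [91.8,0,0,0,0,0,0.177],
    [91.8,0,0,0,0,0,0.177]
  ],
  "newtons": 40
}}

```text
time: 1.62
tool_pos: [0.1719, 0.4961, 0.2269]
tool_rot: [-3.141, -0.0, -0.042]
contact_force: [-0.4, -0.2, -1.0]
opening: 0.0918
```

Emit:
{"name": "move_arm", "arguments": {
  "increments": [
    [91.8,30,41,0,0,0,0],
    [91.8,30,41,0,0,0,0],
    [91.8,30,41,0,0,0,0],
    [91.8,30,41,0,0,0,0],
    [91.8,30,41,0,0,0,0],
    [91.8,30,41,0,0,0,0],
    [91.8,30,41,0,0,0,0],
    [91.8,30,41,0,0,0,0],
    [91.8,30,41,0,0,0,0],
    [91.8,30,41,0,0,0,0],
    [91.8,30,41,0,0,0,0]
  ]
}}

```text
time: 3.0
tool_pos: [0.4911, 0.0198, 0.2282]
tool_rot: [-3.138, -0.006, -0.038]
contact_force: [0.4, 0.4, 0.2]
opening: 0.0917
```

Emit:
{"name": "move_arm", "arguments": {
  "increments": [
    [91.8,18,9,0,0,0,-0.019],
    [91.8,18,8,0,0,0,-0.019],
    [91.8,0,0,0,0,0,0]
  ]
}}

```text
time: 3.38
tool_pos: [0.529, -0.0028, 0.228]
tool_rot: [-3.138, -0.007, -0.005]
contact_force: [-0.2, 1.3, -0.4]
opening: 0.0918
```

```bash
python3 - <<'E'
from h import *
import pickle
s=robot.observe(); print(s['tool_pos'].round(4),s['tool_rot'].round(4),s['contact_force'])
for n in ['wrist','top']:
    c=robot.read_camera(n); save(c['img'],n+'1.png'); pickle.dump(c,open(n+'1.pkl','wb'))
    print(np.round(c['T'],3).tolist())
    for t in ['cap','holder_flange']:
        print(t,[(np.round(d['rect']).tolist(),round(d['conf'],2)) for d in robot.look_for(t,n)][:4])
E
```

```text
[ 0.529  -0.0028  0.228 ] [-3.1385 -0.0067 -0.0053] [-0.15187745  1.33846327 -0.44338455]
[[1.0, -0.007, 0.005, 0.528], [-0.005, -0.957, -0.289, 0.076], [0.007, 0.289, -0.957, 0.386], [0.0, 0.0, 0.0, 1.0]]
cap [([287.0, 219.0, 43.0, 44.0], 0.91), ([296.0, 148.0, 43.0, 45.0], 0.67)]
holder_flange [([280.0, 271.0, 97.0, 59.0], 0.71), ([461.0, 140.0, 95.0, 98.0], 0.68)]
[[0.044, -0.979, 0.198, 0.374], [-0.999, -0.042, 0.015, -0.03], [-0.006, -0.199, -0.98, 1.045], [0.0, 0.0, 0.0, 1.0]]
cap [([350.0, 219.0, 14.0, 16.0], 0.55)]
holder_flange [([250.0, 206.0, 4.0, 6.0], 0.71), ([376.0, 194.0, 51.0, 50.0], 0.57)]
```

View pics/wrist1.png

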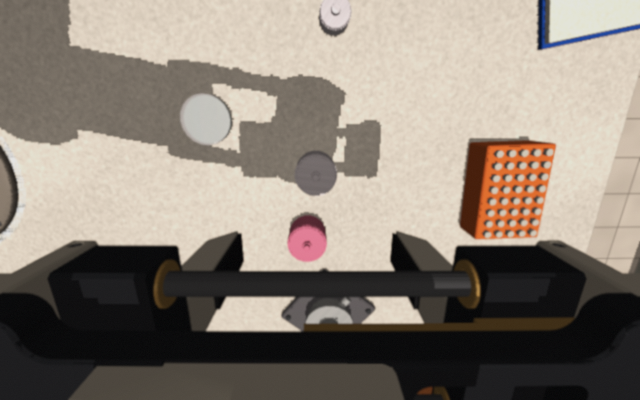

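```bash
python3 - <<'E'
from h import *
import pickle
W=pickle.load(open('wrist1.pkl','rb'))
a=W['img'][130:270,250:390]; save(cv2.resize(np.clip(a*1.8,0,255).astype(np.uint8),None,fx=4,fy=4,interpolation=cv2.INTER_CUBIC),'wrist1z.png')
E
```

```text
(no output)
```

View pics/wrist1z.png

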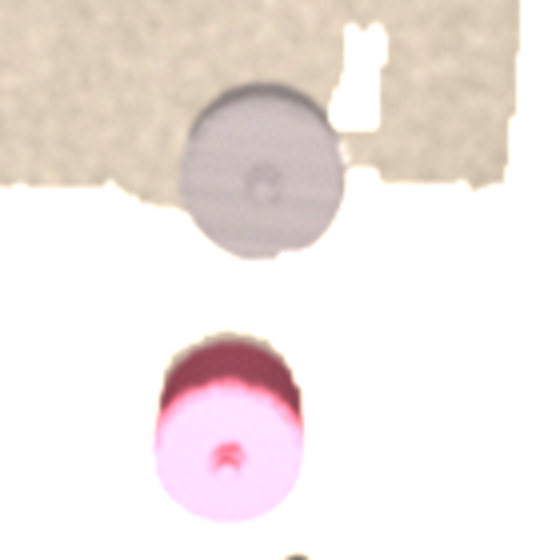

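```bash
python3 - <<'E'
from h import *
import pickle
W=pickle.load(open('wrist1.pkl','rb'))
print(atz(W,315.6,174.2,.044),atz(W,315.8,176,.055), atz(W,250+229/4,130+449/4,.044))
print([proj(W,(.5275,.003,z)) for z in (.044,.055)])
E
```

```text
[0.52855795 0.00520909 0.044     ] [0.52876064 0.00529663 0.055     ] [ 0.51688378 -0.08677654  0.044     ]
[array([314.75617719, 175.95991142]), array([314.761023  , 177.88413904])]
```

Emit:
{"name": "move_arm", "arguments": {
  "increments": [
    [91.8,-0.5,-4,20,-0.0035,-0.0067,0.005],
    [91.8,0,-3,45,0,0,0],
    [91.8,0,0,45,0,0,0],
    [91.8,0,0,0,0,0,0]
  ]
}}

```text
time: 4.18
tool_pos: [0.5276, 0.0073, 0.1183]
tool_rot: [3.141, -0.005, -0.007]
contact_force: [-0.4, 0.2, 0.2]
opening: 0.0919
```

Emit:
{"name": "move_arm", "arguments": {
  "increments": [
    [91.8,0,2,30,0,-0.005,-0.007],
    [91.8,0,1,30,0,0,0],
    [91.8,0,0,30,0,0,0],
    [91.8,0,0,15,0,0,0],
    [91.8,0,0,0,0,0,0]
  ]
}}

```text
time: 4.8
tool_pos: [0.535, 0.0041, 0.0209]
tool_rot: [3.139, -0.015, 0.002]
contact_force: [-0.0, -0.1, 0.4]
opening: 0.0918
```

```bash
python3 - <<'E'
from h import *
import pickle
s=robot.observe(); print(s['tool_pos'].round(4),s['tool_rot'].round(4),s['contact_force'])
for n in ['wrist','side']:
    c=robot.read_camera(n); pickle.dump(c,open(n+'2.pkl','wb'))
    if n=='side': save(cv2.resize(c['img'][150:310,240:450],None,fx=3.6,fy=3.6,interpolation=3),'side2.png')
    else: save(c['img'],n+'2.png')
E
```

```text
[0.535  0.0041 0.0209] [ 3.1386e+00 -1.5400e-02  2.1000e-03] [-0.0453506  -0.13039795  0.42741364]
```

View pics/wrist2.png

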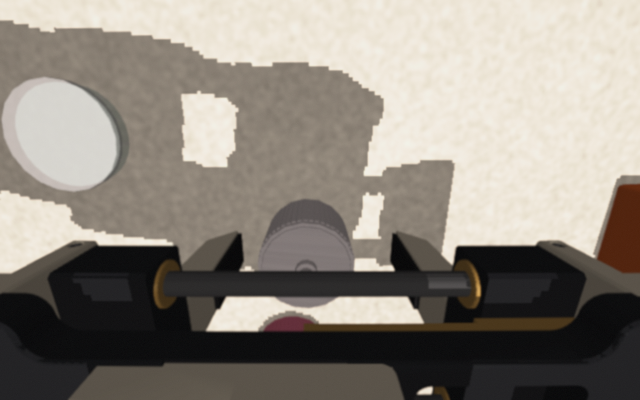

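View pics/side2.png

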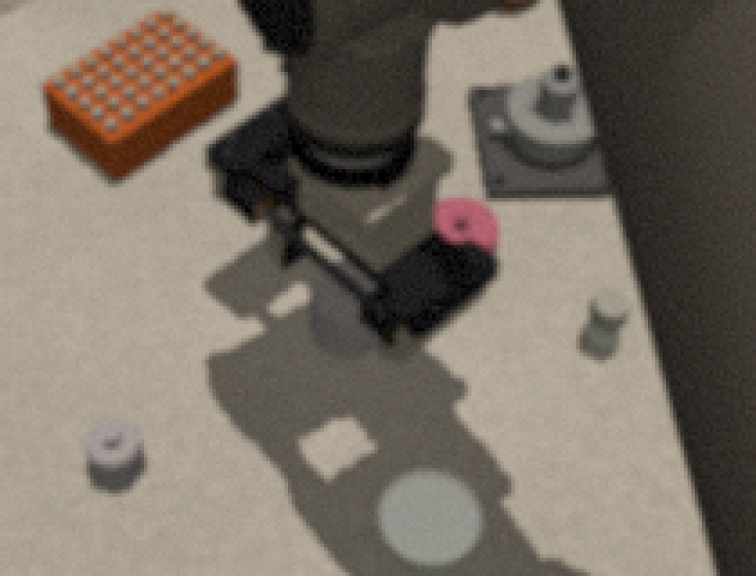

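Emit:
{"name": "move_arm", "arguments": {
  "increments": [
    [91.8,-7,0,6,0,-0.0154,0],
    [91.8,0,0,6,0,0,0],
    [91.8,0,0,0,0,0,0]
  ]
}}

```text
time: 5.28
tool_pos: [0.5296, 0.0038, 0.011]
tool_rot: [3.138, -0.005, 0.002]
contact_force: [0.1, -0.0, -0.2]
opening: 0.0918
```

Emit:
{"name": "move_arm", "arguments": {
  "increments": [
    [91.8,-1,-0.8,1,0.0035,-0.005,0],
    [91.8,0,0,0,0,0,0],
    [50,0,0,0,0,0,0],
    [45,0,0,0,0,0,0],
    [45,0,0,0,0,0,0],
    [45,0,0,0,0,0,0],
    [45,0,0,0,0,0,0],
    [45,0,0,0,0,0,0]
  ]
}}

```text
time: 6.28
tool_pos: [0.5288, 0.0046, 0.0102]
tool_rot: [3.142, 0.0, 0.002]
contact_force: [0.2, -0.7, -0.3]
opening: 0.0517
```

Emit:
{"name": "move_arm", "arguments": {
  "increments": [
    [40,0,0,0,0,0,0],
    [40,0,0,-10,0,0,0],
    [40,0,0,-20,0,0,0],
    [40,0,0,-30,0,0,0],
    [40,0,0,-30,0,0,0],
    [40,0,0,-30,0,0,0],
    [40,0,0,-20,0,0,0],
    [40,0,0,0,0,0,0]
  ]
}}

```text
time: 7.28
tool_pos: [0.528, 0.0048, 0.1572]
tool_rot: [-3.142, 0.001, 0.002]
contact_force: [0.7, 1.2, -1.7]
opening: 0.0517
```

```bash
python3 - <<'E'
from h import *
import pickle
s=robot.observe(); print(s['tool_pos'].round(4),s['tool_rot'].round(4),s['contact_force'],s['opening'])
for n in ['wrist','side']:
    c=robot.read_camera(n); pickle.dump(c,open(n+'3.pkl','wb'))
    if n=='side': save(cv2.resize(c['img'][100:260,240:450],None,fx=3.6,fy=3.6,interpolation=3),'side3.png')
    else: save(c['img'],n+'3.png')
E
```

```text
[0.528  0.0048 0.1572] [-3.1416e+00  7.0000e-04  2.1000e-03] [ 0.66703894  1.22130894 -1.67526696] 0.05170384635525536
```

View pics/wrist3.png

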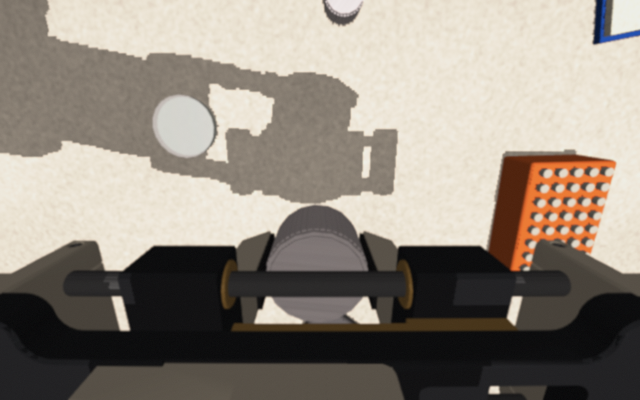

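View pics/side3.png

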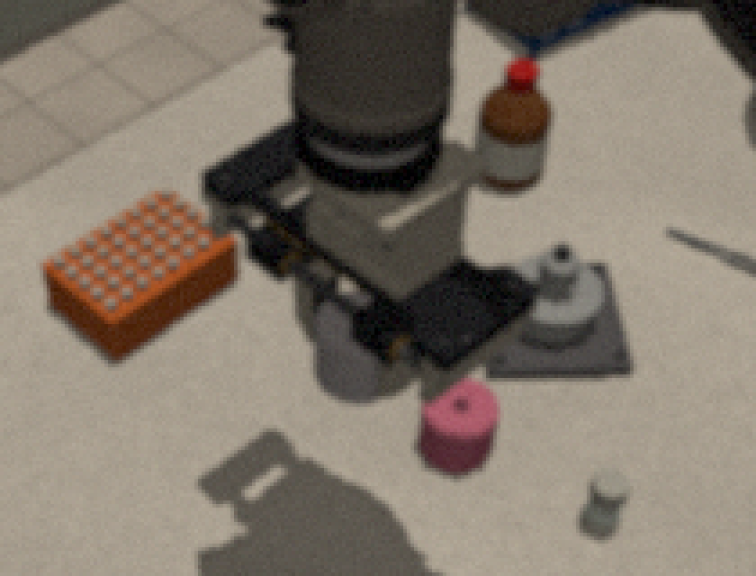

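Emit:
{"name": "move_arm", "arguments": {
  "increments": [
    [40,2,20,-5,0,0,0],
    [40,2,40,-5,0,0,0],
    [40,2,40,-5,0,0,0],
    [40,2,40,0,0,0,0],
    [40,2,40,0,0,0,0],
    [40,2,40,0,0,0,0],
    [40,2,40,0,0,0,0],
    [40,2,30,0,0,0,0],
    [40,0,20,0,0,0,0],
    [40,0,0,0,0,0,0]
  ]
}}

```text
time: 8.62
tool_pos: [0.5379, -0.3229, 0.1606]
tool_rot: [-3.136, 0.02, -0.0]
contact_force: [-0.3, 0.5, -0.8]
opening: 0.0518
```

```bash
python3 - <<'E'
from h import *
import pickle
s=robot.observe(); print(s['tool_pos'].round(4),s['tool_rot'].round(4),s['contact_force'],s['opening'])
for n in ['wrist']:
    c=robot.read_camera(n); pickle.dump(c,open(n+'4.pkl','wb')); save(c['img'],n+'4.png')
    print([proj(c,(.5437,-.224,.04)),proj(c,(.5437,-.224,.081))])
    s=robot.observe(); print(s['tool_pos'].round(4),s['tool_rot'].round(4),s['contact_force'],s['opening'])
E
```

```text
[ 0.5379 -0.3229  0.1606] [-3.136e+00  2.000e-02 -2.000e-04] [-0.2661656   0.49894069 -0.77924652] 0.05184562286244409
[array([325.91461178,  92.13564817]), array([326.53065368,  88.06743477])]
[ 0.538  -0.3219  0.1605] [-3.1354e+00  2.0300e-02  6.0000e-04] [-1.23998454  0.10119856 -1.1042254 ] 0.05163112881191851
```

View pics/wrist4.png

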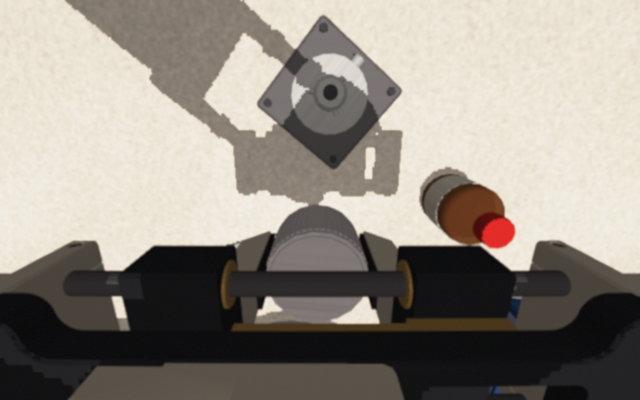

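```bash
python3 - <<'E'
from h import *
import pickle
c=pickle.load(open('wrist4.pkl','rb'))
def circ(x,y,z,r,n=60):
    t=np.linspace(0,2*np.pi,n); return np.array([proj(c,(x+r*np.cos(a),y+r*np.sin(a),z)) for a in t])
o=c['img'][0:340,230:430].copy(); 
K=4
o=cv2.resize(o,None,fx=K,fy=K,interpolation=3)
def draw(x,y,z,r,col):
    p=((circ(x,y,z,r)-[230,0]+.5)*K-.5).round().astype(int); cv2.polylines(o,[p],True,col,1)
X,Y=.5455,-.2245
draw(X,Y,.04,.036,(255,0,0)); draw(X,Y,.072,.0115,(0,255,0)); draw(X,Y,.081,.006,(0,0,255))
tx,ty,tz=.5380,-.3224,.1605
zr=tz-.0102+.044
for dy in (-.002,0,.002): draw(tx,ty+dy,zr,.026,(255,0,255))
save(o[0:760],'w4a.png'); save(o[780:1340],'w4b.png')
E
```

```text
(no output)
```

View pics/w4a.png

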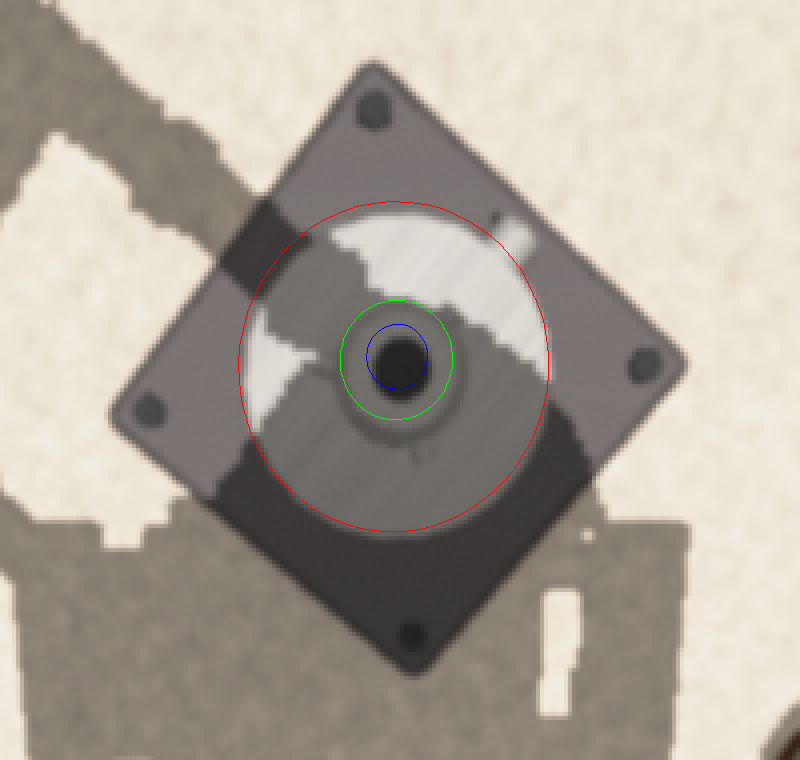

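View pics/w4b.png

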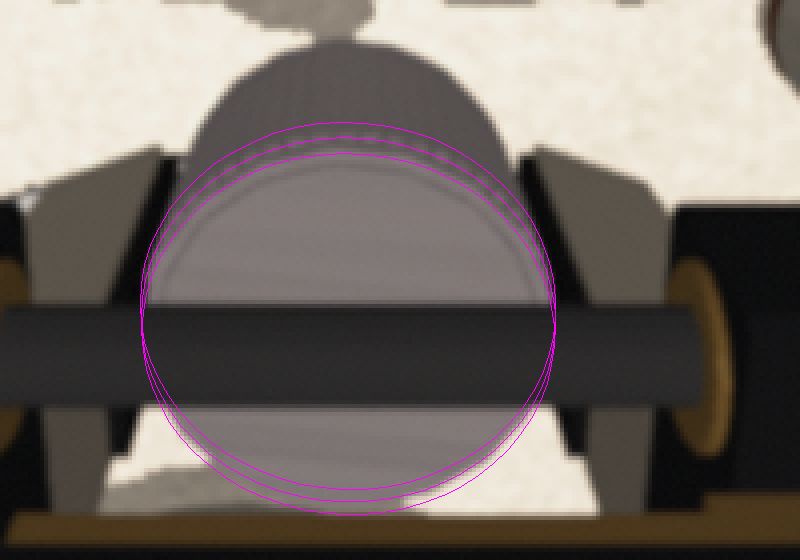

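```bash
python3 - <<'E'
from h import *
import pickle
from scipy.optimize import least_squares
c=pickle.load(open('wrist4.pkl','rb'))
# foot corners/ holes in zoom px of w4a (230 offset, K=4)
f=lambda u,v:(230+(u+.5)/4-.5,(v+.5)/4-.5)
for z,pts in [(.012,[(374,110),(644,366),(412,636),(150,411)]),(.081,[(402,369)]),(.040,[(248,374),(549,374),(398,212),(398,537)])]:
    P=np.array([atz(c,*f(*p),z)[:2] for p in pts]); print(z,P.round(4).tolist(),P.mean(0).round(4)); 
    if len(P)==4: print(np.linalg.norm(P-P.mean(0),axis=1))
im=c['img'][190:330,250:390]; save(cv2.resize(np.clip(im*1.6,0,255).astype(np.uint8),None,fx=5,fy=5,interpolation=cv2.INTER_CUBIC)[0:600],'w4c.png')
E
```

```text
0.012 [[0.5408, -0.163], [0.6098, -0.221], [0.5519, -0.2899], [0.4832, -0.2318]] [ 0.5464 -0.2264]
[0.06370823 0.06358012 0.06375836 0.06343168]
0.081 [[0.5466, -0.2268]] [ 0.5466 -0.2268]
0.04 [[0.5118, -0.2248], [0.5817, -0.2249], [0.5463, -0.1907], [0.5471, -0.2619]] [ 0.5467 -0.2256]
[0.03493664 0.03494868 0.03484692 0.03629626]
```

View pics/w4c.png

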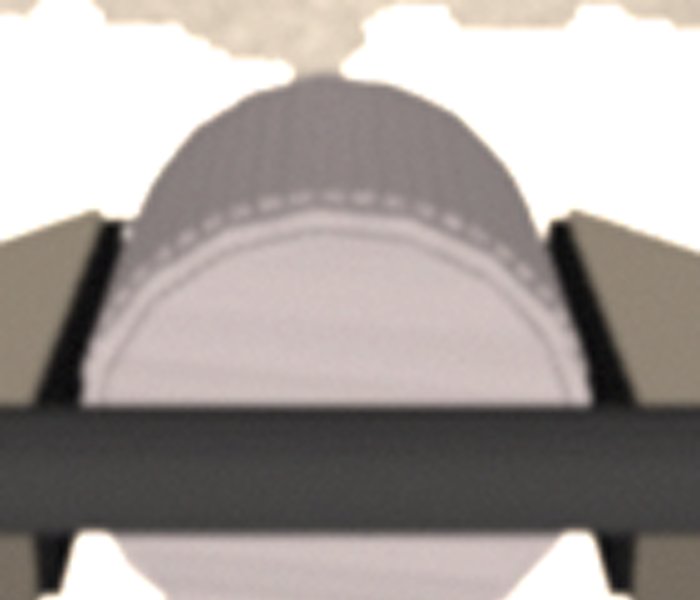

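```bash
python3 - <<'E'
from h import *
import pickle
c=pickle.load(open('wrist4.pkl','rb'))
tx,ty,tz=.5380,-.3224,.1605
R=cv2.Rodrigues(np.array([0,0,0.]))[0]
# tool z dir with pitch .02, roll -3.1355
from scipy.spatial.transform import Rotation as Ro
R=Ro.from_euler('xyz',[-3.1355,.0201,.0003]).as_matrix()
def tp(dx,dy,h): # h above rim; rim is 10.2mm behind... beyond TCP
    return np.array([tx,ty,tz])+R@np.array([dx,-dy,.0102-h])
for h,v in [(.0,205.0),(.043,230.5)]:
    for dy in (-.002,0,.002):
        print(h,dy,proj(c,tp(0,dy+.026,h)).round(2), 'seen row',v)
print('roof L/R', proj(c,tp(-.026,0,.044)).round(1),proj(c,tp(.026,0,.044)).round(1),'seen 266.4 368.2')
E
```

```text
0.0 -0.002 [317.48 204.71] seen row 205.0
0.0 0 [317.48 201.67] seen row 205.0
0.0 0.002 [317.48 198.61] seen row 205.0
0.043 -0.002 [317.76 232.55] seen row 230.5
0.043 0 [317.77 228.7 ] seen row 230.5
0.043 0.002 [317.77 224.81] seen row 230.5
roof L/R [266.  277.3] [369.4 277.3] seen 266.4 368.2
```

Emit:
{"name": "move_arm", "arguments": {
  "increments": [
    [40,0,0,0,-0.006,0.02,0],
    [40,0,0,0,0,0,0.18],
    [40,0,0,0,0,0,0.18],
    [40,0,0,0,0,0,0.18],
    [40,0,0,0,0,0,0.18],
    [40,0,0,0,0,0,0.18],
    [40,0,0,0,0,0,0.18],
    [40,0,0,0,0,0,0.18],
    [40,0,0,0,0,0,0.18],
    [40,0,0,0,0,0,0.18]
  ]
}}

```text
time: 9.93
tool_pos: [0.5393, -0.3071, 0.1632]
tool_rot: [-3.134, 0.002, -1.656]
contact_force: [0.4, 0.2, -0.9]
opening: 0.052
```

Emit:
{"name": "move_arm", "arguments": {
  "increments": [
    [40,0,0,0,0,0,0.18],
    [40,0,0,0,0,0,0.18],
    [40,0,0,0,0,0,0.18],
    [40,0,0,0,0,0,0.18],
    [40,0,0,0,0,0,0.18],
    [40,0,0,0,0,0,0.18],
    [40,0,0,0,0,0,0.18],
    [40,0,0,0,0,0,0.18],
    [40,0,0,0,0,0,0]
  ]
}}

```text
time: 11.05
tool_pos: [0.5404, -0.2933, 0.1664]
tool_rot: [3.141, 0.014, -3.128]
contact_force: [0.3, -0.4, -1.3]
opening: 0.0518
```

Emit:
{"name": "move_arm", "arguments": {
  "increments": [
    [40,-1,20,1,0,0.014,0.006],
    [40,-1,35,1,0,0,0.006],
    [40,-1,35,1,0,0,0],
    [40,-1,35,1,0,0,0],
    [40,-1,25,1,0,0,0],
    [40,-1,10,1,0,0,0],
    [40,0,0,0,0,0,0]
  ]
}}

```text
time: 11.92
tool_pos: [0.5436, -0.1245, 0.1618]
tool_rot: [3.141, 0.005, -3.107]
contact_force: [-0.1, 0.5, -0.9]
opening: 0.0513
```

```bash
python3 - <<'E'
from h import *
import pickle
s=robot.observe(); print(s['tool_pos'].round(4),s['tool_rot'].round(4),s['contact_force'],s['opening'],s['qpos'].round(3))
for n in ['wrist']:
    c=robot.read_camera(n); pickle.dump(c,open(n+'5.pkl','wb')); save(c['img'],n+'5.png')
    p=proj(c,(.5465,-.2265,.04)); print(p)
    s=robot.observe(); print(s['tool_pos'].round(4),s['tool_rot'].round(4),s['contact_force'],s['opening'])
    x0=int(p[0])-100; print(x0)
    save(cv2.resize(c['img'][0:190,x0:x0+200],None,fx=4,fy=4,interpolation=3)[:,:],'w5a_.png')
E
```

```text
[ 0.5436 -0.1245  0.1618] [ 3.1414  0.0045 -3.1073] [-0.11421724  0.53920836 -0.87472911] 0.05134979438422893 [-3.640e-01  4.570e-01  1.534e+00  2.000e-03  1.147e+00  2.743e+00]
[317.13765974  87.37278914]
[ 0.5436 -0.125   0.1618] [ 3.1415  0.0046 -3.1083] [ 0.42626913  0.00848727 -1.3901169 ] 0.051836540097685464
217
```

View pics/wrist5.png

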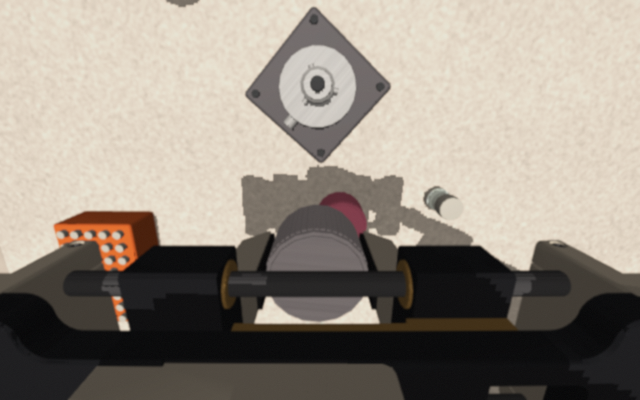

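View pics/w5a_.png

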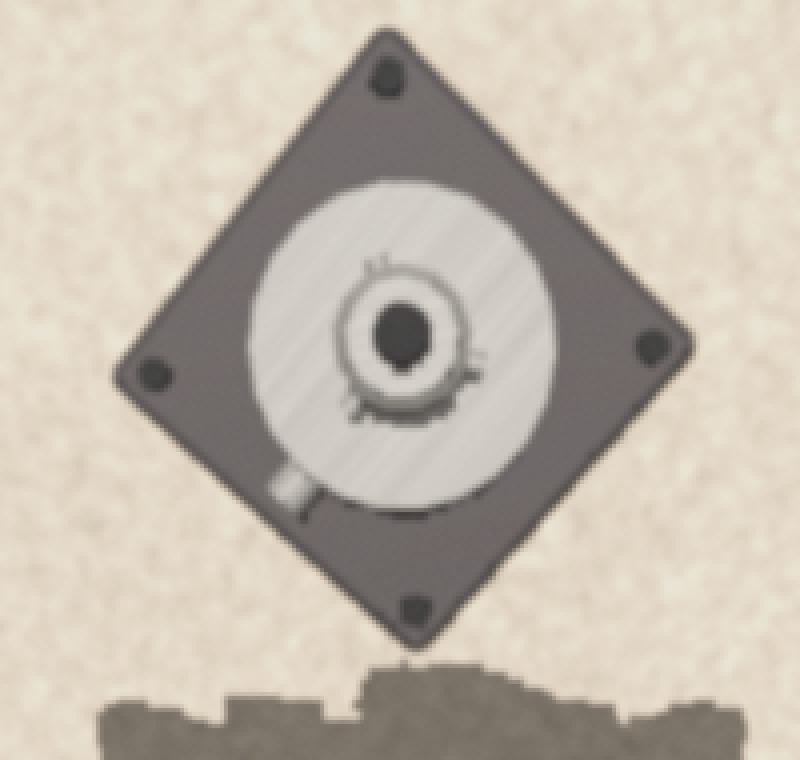

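```bash
python3 - <<'E'
from h import *
import pickle
c=pickle.load(open('wrist5.pkl','rb'))
f=lambda u,v:(217+(u+.5)/4-.5,(v+.5)/4-.5)
for z,pts in [(.012,[(388,78),(652,347),(416,610),(156,375)]),(.081,[(402,334)]),(.040,[(249,345),(556,345),(402,180),(402,510)]),(.052,[(376,265),(478,372),(354,408)])]:
    P=np.array([atz(c,*f(*p),z)[:2] for p in pts]); print(z,P.round(4).tolist(),P.mean(0).round(4)); 
    if len(P)==4: print(np.linalg.norm(P-P.mean(0),axis=1))
E
```

```text
0.012 [[0.5521, -0.2899], [0.4831, -0.2319], [0.5406, -0.1632], [0.6096, -0.2209]] [ 0.5463 -0.2265]
[0.06365733 0.06348862 0.06355475 0.06347405]
0.081 [[0.5464, -0.2263]] [ 0.5464 -0.2263]
0.04 [[0.582, -0.2266], [0.511, -0.229], [0.5478, -0.2621], [0.5453, -0.1907]] [ 0.5465 -0.2271]
[0.03547714 0.03557179 0.03502559 0.03641193]
0.052 [[0.5527, -0.2428], [0.5294, -0.2217], [0.5568, -0.2132]] [ 0.5463 -0.2259]
```

Emit:
{"name": "move_arm", "arguments": {
  "increments": [
    [40,0,-20,0,0,0.0046,0],
    [40,0,-30,0,0,0,0],
    [40,0,-30,0,0,0,0],
    [40,0,-16,5,0,0,0],
    [40,0,-6,10,0,0,0],
    [40,0,0,10,0,0,0],
    [40,0,0,0,0,0,0]
  ]
}}

```text
time: 12.85
tool_pos: [0.5458, -0.2375, 0.1339]
tool_rot: [-3.141, -0.002, -3.111]
contact_force: [1.3, -0.1, -0.3]
opening: 0.0519
```

Emit:
{"name": "move_arm", "arguments": {
  "increments": [
    [40,-0.9,10.5,0,0,0,0],
    [40,0,0,15,0,0,0],
    [40,0,0,10,0,0,0],
    [40,0,0,0,0,0,0]
  ]
}}

```text
time: 13.35
tool_pos: [0.5467, -0.2238, 0.1073]
tool_rot: [3.142, -0.002, -3.108]
contact_force: [-0.0, -0.3, -0.9]
opening: 0.0516
```

Emit:
{"name": "move_arm", "arguments": {
  "increments": [
    [40,0.2,-3,4,0,0,0],
    [40,0,0,0,0,0,0],
    [40,0,0,0,0,0,0]
  ]
}}

```text
time: 13.72
tool_pos: [0.5469, -0.2276, 0.1034]
tool_rot: [-3.141, -0.001, -3.108]
contact_force: [-0.6, 0.9, -0.9]
opening: 0.0517
```

```bash
python3 - <<'E'
from h import *
import pickle
s=robot.observe(); print(s['tool_pos'].round(4),s['tool_rot'].round(4),s['contact_force'],s['opening'],s['qpos'].round(3))
for n in ['side','top']:
    c=robot.read_camera(n); pickle.dump(c,open(n+'6.pkl','wb'))
    p=proj(c,(.5465,-.2265,.07)).astype(int); print(p)
    save(cv2.resize(c['img'][p[1]-45:p[1]+45,p[0]-60:p[0]+60],None,fx=6,fy=6,interpolation=3),n+'6.png')
E
```

```text
[ 0.5469 -0.2276  0.1034] [-3.1410e+00 -1.0000e-03 -3.1082e+00] [-0.6095226   0.93987311 -0.90407562] 0.05173878102885883 [-5.230e-01  5.810e-01  1.495e+00 -1.000e-03  1.066e+00  2.586e+00]
[395 170]
[407 214]
```

View pics/side6.png

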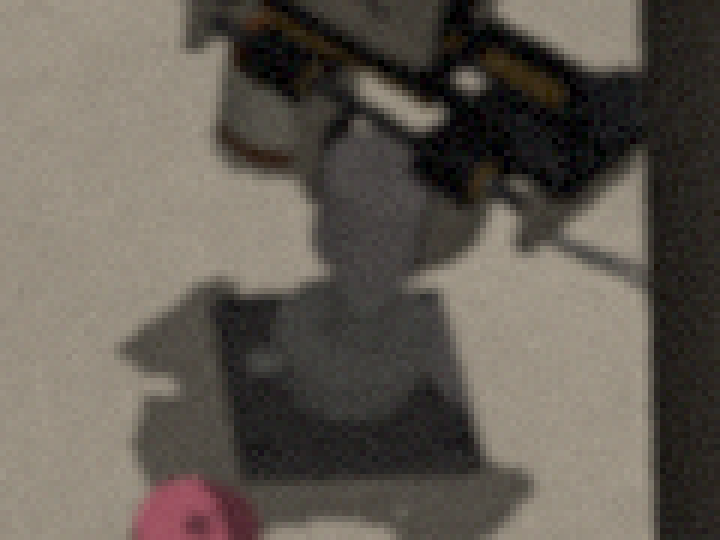

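Emit:
{"name": "move_arm", "arguments": {
  "increments": [
    [40,0.5,0.6,5,0,0,0],
    [40,0,0,5,0,0,0],
    [40,0,0,4,0,0,0],
    [40,0,0,0,0,0,0]
  ]
}}

```text
time: 14.32
tool_pos: [0.5462, -0.2268, 0.0884]
tool_rot: [-3.141, -0.001, -3.108]
contact_force: [0.8, -0.2, -1.7]
opening: 0.052
```

Emit:
{"name": "move_arm", "arguments": {
  "increments": [
    [40,0,0,3,0,0,0],
    [40,0,0,3,0,0,0],
    [40,0,0,2,0,0,0],
    [40,0,0,0,0,0,0]
  ]
}}

```text
time: 14.82
tool_pos: [0.5463, -0.2269, 0.0799]
tool_rot: [-3.141, -0.001, -3.108]
contact_force: [0.1, 0.3, -1.3]
opening: 0.0516
```

Emit:
{"name": "move_arm", "arguments": {
  "increments": [
    [40,0,0,3,0,0,0],
    [40,0,0,3,0,0,0],
    [40,0,0,2,0,0,0],
    [40,0,0,0,0,0,0]
  ]
}}

```text
time: 15.32
tool_pos: [0.5468, -0.2274, 0.0717]
tool_rot: [-3.14, 0.0, -3.108]
contact_force: [0.3, -0.8, -1.5]
opening: 0.0521
```

Emit:
{"name": "move_arm", "arguments": {
  "increments": [
    [40,0,0,3,0,0,0],
    [40,0,0,3,0,0,0],
    [40,0,0,2,0,0,0],
    [40,0,0,0,0,0,0]
  ]
}}

```text
time: 15.82
tool_pos: [0.5468, -0.2274, 0.064]
tool_rot: [-3.14, 0.001, -3.108]
contact_force: [-0.7, -0.4, 2.1]
opening: 0.0516
```

Emit:
{"name": "move_arm", "arguments": {
  "increments": [
    [40,0,0,2,0,0,0],
    [40,0,0,2,0,0,0]
  ]
}}

```text
time: 16.08
tool_pos: [0.547, -0.2275, 0.0636]
tool_rot: [-3.139, 0.002, -3.108]
contact_force: [-6.6, 2.6, 18.7]
opening: 0.0517
```

Emit:
{"name": "move_arm", "arguments": {
  "increments": [
    [40,0,0,1,0,0,-0.05],
    [40,0,0,1,0,0,-0.05],
    [40,0,0,1,0,0,-0.05],
    [40,0,0,1,0,0,-0.05]
  ],
  "newtons": 50
}}

```text
time: 16.58
tool_pos: [0.5482, -0.2274, 0.0638]
tool_rot: [-3.136, 0.005, -2.902]
contact_force: [-3.8, 1.1, 8.8]
opening: 0.0516
```

Emit:
{"name": "move_arm", "arguments": {
  "increments": [
    [40,1,0,1,-0.005,0.005,-0.05],
    [40,0,0,1,0,0,-0.05],
    [40,0,0,1,0,0,-0.05],
    [40,0,0,1,0,0,-0.05]
  ]
}}

```text
time: 17.08
tool_pos: [0.5487, -0.2274, 0.0638]
tool_rot: [-3.138, 0.004, -2.697]
contact_force: [-1.8, 1.7, 7.8]
opening: 0.0513
```

Emit:
{"name": "move_arm", "arguments": {
  "increments": [
    [40,1,0.8,1,-0.003,0.004,-0.05],
    [40,0.3,0.1,1,0,0,-0.05],
    [40,0.3,0.1,1,0,0,-0.05],
    [40,0.3,0.1,1,0,0,-0.05]
  ]
}}

```text
time: 17.58
tool_pos: [0.5482, -0.2271, 0.0629]
tool_rot: [-3.137, 0.003, -2.49]
contact_force: [-0.1, 0.3, 2.3]
opening: 0.0521
```

Emit:
{"name": "move_arm", "arguments": {
  "increments": [
    [40,0.5,0.3,2,0,0,0],
    [40,0,0,2,0,0,0]
  ]
}}

```text
time: 17.82
tool_pos: [0.5483, -0.2281, 0.0607]
tool_rot: [-3.134, 0.003, -2.491]
contact_force: [-4.6, 1.1, 11.9]
opening: 0.0515
```

Emit:
{"name": "move_arm", "arguments": {
  "increments": [
    [40,0,0,1.5,-0.005,0,-0.03],
    [40,0,0,1.5,0,0,-0.03]
  ]
}}

```text
time: 18.08
tool_pos: [0.5481, -0.228, 0.0575]
tool_rot: [-3.139, 0.003, -2.43]
contact_force: [-0.4, 0.3, -1.4]
opening: 0.0513
```

Emit:
{"name": "move_arm", "arguments": {
  "increments": [
    [40,0,0,2,0,0,0],
    [40,0,0,2,0,0,0]
  ]
}}

```text
time: 18.32
tool_pos: [0.548, -0.2278, 0.0529]
tool_rot: [-3.14, 0.003, -2.431]
contact_force: [-1.9, -0.3, 4.8]
opening: 0.0518
```

Emit:
{"name": "move_arm", "arguments": {
  "increments": [
    [40,0,0,2,0,0,0],
    [40,0,0,2,0,0,0]
  ]
}}

```text
time: 18.58
tool_pos: [0.5481, -0.2279, 0.0501]
tool_rot: [-3.139, 0.003, -2.431]
contact_force: [-5.8, 3.5, 19.7]
opening: 0.052
```

Emit:
{"name": "move_arm", "arguments": {
  "increments": [
    [40,0,0,2,0,0,0],
    [40,0,0,2.5,0,0,0]
  ]
}}

```text
time: 18.82
tool_pos: [0.5482, -0.2279, 0.0501]
tool_rot: [-3.137, 0.003, -2.431]
contact_force: [-8.1, 3.1, 24.2]
opening: 0.0519
```

```bash
python3 - <<'E'
from h import *
import pickle
for n in ['side','wrist','top']:
    c=robot.read_camera(n); pickle.dump(c,open(n+'7.pkl','wb'))
    s=robot.observe(); print(s['time'],s['tool_pos'].round(4),s['tool_rot'].round(4),s['contact_force'].round(1),s['opening'])
    p=proj(c,(.5465,-.2265,.06)).astype(int); print(p)
    if n=='wrist': save(c['img'],'wrist7.png')
    else: save(cv2.resize(c['img'][p[1]-45:p[1]+45,p[0]-60:p[0]+60],None,fx=6,fy=6,interpolation=3),n+'7.png')
E
```

```text
18.875 [ 0.5481 -0.2279  0.0501] [-3.1373e+00  2.8000e-03 -2.4313e+00] [-7.5  2.7 20.8] 0.05168930061884954
[395 173]
18.925 [ 0.5481 -0.2279  0.0501] [-3.1372e+00  2.8000e-03 -2.4313e+00] [-7.7  3.  20.1] 0.05179777091869603
[316 257]
18.975 [ 0.5481 -0.2279  0.0501] [-3.1373e+00  2.8000e-03 -2.4313e+00] [-6.1  3.1 21.3] 0.05153301581453933
[406 215]
```

View pics/side7.png

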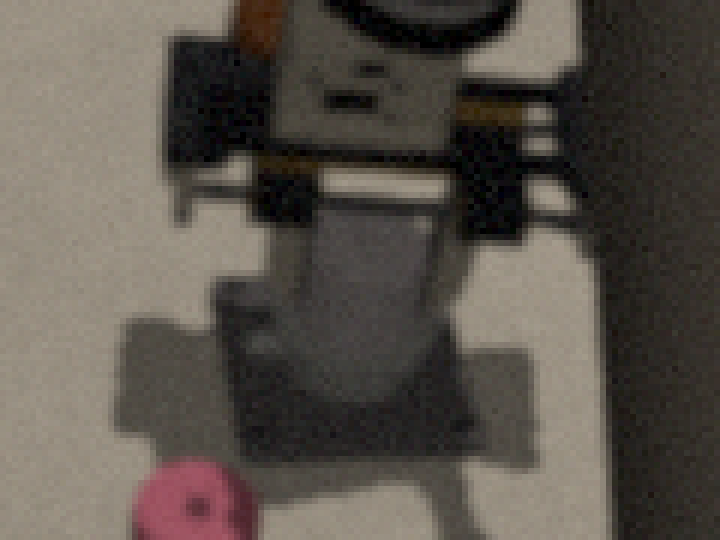

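View pics/wrist7.png

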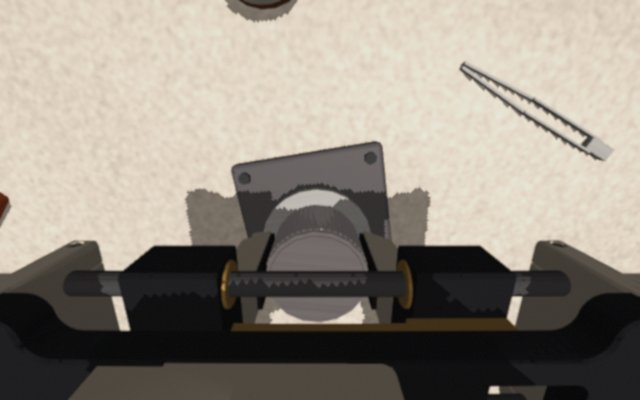

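```bash
python3 - <<'E'
from h import *
import pickle
a=[np.clip(pickle.load(open(f'wrist{i}.pkl','rb'))['img'][180:330,250:390]*1.5,0,255).astype(np.uint8) for i in (5,7)]
save(cv2.resize(np.hstack(a),None,fx=2.8,fy=2.8,interpolation=3),'cmp.png')
E
```

```text
(no output)
```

View pics/cmp.png

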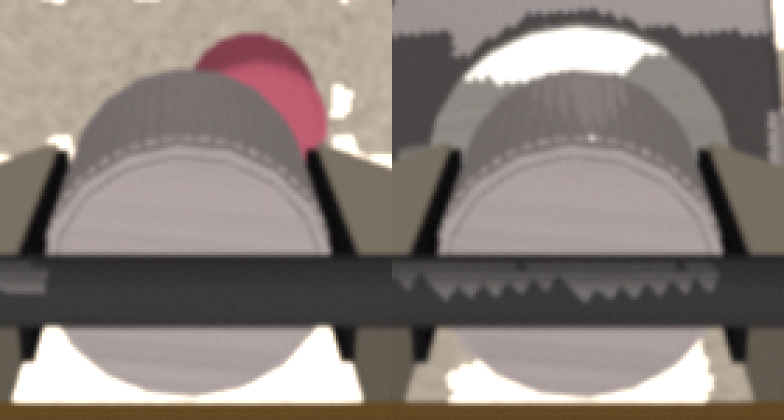

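The cap sits in the jaws exactly as it did before insertion. Its rim is concentric on the flange, and the tool stands at the height expected for fully home, with about 21 N of push.

```bash
python3 - <<'E'
from h import *
robot.hand_in()
s=robot.observe(); print(s['time'],s['tool_pos'].round(4),s['contact_force'].round(1),s['opening'])
E
```

```text
the job is handed in; nothing more can be done
the job is handed in; nothing more can be done
```

I fitted the wide aluminium cap onto the filter holder and handed the job in at about 19 s, still gripping it (50 N set) and pushing it down. The hand-in reports no verdict, so what follows is from my own checks.

**What I did:**
- I picked up the plain wide cap, not the pink look-alike or the narrow one, and carried it to the holder.
- I located the holder with the wrist camera from two opposite sides. The two views agreed to about 0.2 mm on the foot's holes, 0.5 mm on the button and 1.5 mm on the flange edge.
- I lowered the cap over the post until it rested on the pins and turned it about 39° until the keyways caught. I then pushed it down onto the flange.

**Last checks:**
- **Depth:** the tool went down 13.5 mm from the pins, against 14 mm expected. It stopped at a tool height of 50.1 mm, against the 50.2 mm I had worked out for fully home, and did not move under more force. I could not read the button's travel directly; I infer it from this depth.
- **Push and grip:** the tool held steady at about 20–21 N downward, and the fingers were 52 mm apart, the width of the cap.
- **Position:** the wrist picture shows the cap unslipped in the jaws and sitting centred on the flange, with the tool upright within 0.005 rad.
- **Other items:** I saw nothing else moved in the views I looked at, but I did not measure every item again at the end.

**What disagreed:**
- **Holder position:** my first estimate from the side camera was 4–5 mm off the wrist camera's in y and about 4 mm in x; the top camera's was 1–2 mm off. I went with the wrist camera.
- **Cap in the jaws:** two readings of where it sat along the pads differed by about 2 mm, so I aimed between them, and the insertion showed almost no sideways force.
- **Final pose:** the tool ended about 2 mm from the measured post axis, with 6–8 N of sideways force. The bore's clearance on the post keeps the cap itself within about 1 mm.

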